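# Lock the camera lens: uncover it and nip up its slim lock ring

## Robot

A 6-joint arm with a two-finger parallel gripper is mounted at the origin on the work surface. World frame = base frame: x ahead of the robot, y to its left, z up, the work surface at z = 0. Lengths are in m, angles in rad, forces in N, time in s.
With the tool pointing down it reaches from about 0.375 to 0.975 m from the base axis. Payload 3.8 kg.
Tool frame: the origin (TCP) lies between the finger pads; the fingertips stand robot.tip_reach ahead of it and the grasp point (between the pads) lies 11 mm behind it (robot.tip_reach is the distance from the TCP to the fingertips, in m); z points along the fingers, y is the line along which they close (so a half turn about z gives the same grasp; the last joint's range is limited). The gripper opens to 88 mm and grips with 3 to 60 N. Pads are 18 mm wide; open, the fingers measure 123 mm over their backs; the gripper's body (75 mm by 187 mm) begins 45 mm behind the grasp point.
Start: joints at [-1.235, 0.264, 1.604, -0, 1.274, -0.037], TCP at [0.246, -0.629, 0.247] pointing down, gripper open.
Joint ranges: [-2.63, 2.63], [-0.94, 2.18], [0.31, 2.57], [-1.31, 4.45], [0, 2.66], [-2.55, 2.55]. Speed limits (rad/s): [2.57, 2.57, 3.14, 3.14, 3.14, 3.14].

## Interface

Orientations are given as a unit quaternion [x, y, z, w].
In Python, from station import robot gives the robot as it stands. Calls block until the motion is done:
- robot.move_ptp(position, orientation): joint-space move of the TCP to a pose.
- robot.move_straight(position, ori=None, speed=0.15): straight line of the TCP; ori=None keeps the orientation; speed is the mean speed in m/s.
- robot.movej(angles): joint-space move.
- robot.gripper_to(opening): finger opening in m; the grip force is fixed at half the most; returns when the fingers have stopped.
- robot.pause(seconds).
- robot.solve_ik(position, orientation): joint angles nearest the present ones, or None.
- robot.grab_frame(name): name is "scene" or "top"; returns the picture (400x640x3 uint8, red, green, blue); there is no depth.
- robot.get_calibration(name): a dict with "fx", "fy", "cx", "cy" (pixels), "R" (3x3) and "t" (3): a world point X has camera coordinates R X + t. Camera axes: x right, y down, z forward; pixel columns grow to the right and rows downward; lengths in m; the calibration is good to about 2 mm. A picture is of the moment at which its call begins. get_calibration takes no time and is no camera call.
A pose or a line that the arm cannot do raises robot.PlanningError and nothing moves.
- robot.job_done(): hands the job in; it is judged then, once.
Readings, each from a call of its own:
- robot.read_t(): time.
- robot.read_joint_positions(): joint angles.
- robot.read_joint_vel(): joint speeds.
- robot.read_tau(): joint torques, N m.
- robot.read_position(): TCP position.
- robot.read_ee_rot(): TCP orientation.
- robot.read_wrist_force(): force on the tool from outside, world axes, zero at the start.
- robot.read_wrist_torque(): the same for the moment, N m.
- robot.read_opening(): finger opening in m.
- robot.read_gripper_force(): force on a finger pad.
Only numpy, scipy, OpenCV 4.12 (cv2) and the standard library are available. Lean on these libraries where they do the work, as an engineer would, in place of code of your own. Each camera call takes 0.05 s, during which the arm holds its last target. There are 200 camera calls.

## Task

Lift the dust cover off the upright camera lens and set it down, right way up, in the empty shallow tray. Then push the lever of the slim lock ring clockwise (seen from above) until it comes up against its stop, nip it up finger-tight and hold it so for about half a second without over-tightening it, and let go. Do not touch the fixed lens rings above and below the lock ring, and leave the screwdriver, wheel and beam where they are.

Things in the scene. Friction and masses are not known exactly. Their poses are not given: they have to be found in the camera images.
- stand: fixed camera stand: black steel plate 110 x 110 x 10 mm with a 62 mm square black camera body on it and a lens looking straight up. Origin: centre of the plate's underside, which is also on the lens axis; z up. All lens heights below are above this origin. Its yaw varies.
- lower_ring: fixed black ring of the lens below the lock ring, 84 mm diameter, from 50 to 71 mm high, on the lens axis; must not be touched. Its origin and axes are those of the stand.
- upper_ring: fixed black front ring of the lens above the lock ring, 58 mm diameter, from 84 to 104 mm high, on the lens axis; must not be touched. Its origin and axes are those of the stand.
- lock_ring: slim bare-aluminium lock ring between the two fixed rings, 62 mm diameter, 73 to 83 mm high, with one radial lever: a bar 10 mm wide, 73 to 83 mm high, reaching out to 59 mm from the lens axis. Origin on the lens axis at the stand's underside. Turns about the lens axis and stays where it is left; turning it takes 0.15 N m (about 3 N on the lever). Starts 0.7 to 1.2 rad short of its stop.
- lever_end (a point): on the lever's centre line, 58 mm from the lens axis, 78 mm high. Turning clockwise, the ring meets its stop with the lever pointing along the stand's +x axis give or take 0.12 rad: where exactly differs each time and must be felt. When let go after tightening, the ring springs back to where it first met the stop and stays there.
- collar: spring-loaded stop collar under the lock ring, a thin brass disc 61 mm across, hardly visible, same origin and axes as the stand until the ring presses on its stop; then it yields clockwise with the ring: not below 4 N pushed on the lever at 48 mm from the axis, then 5 N more per mm. Finger-tight: 9 N or more there (collar turned 0.016 rad), best 12 to 15; over 18 N (0.065 rad) is over-tight.
- cover: loose grey plastic dust cover, 90 g, 124 mm diameter: a disc 4 mm thick with a downward rim and inner collar 17 mm deep, and on top a round knob of 22 mm diameter and 26 mm height. It sits loosely over the lens, the collar round the upper ring with 2 mm clearance, and hides the lever. Origin: on its axis at the disc's underside (104 mm above the stand's underside at the start, 21 mm above the table when it stands in the tray); z up along the knob.
- cover_knob (a point): centre of the upper half of the cover's knob, 18 mm above the cover's origin, 12 mm below the knob's top.
- tray: fixed empty black shallow tray, 180 x 180 mm outside, 24 mm high, walls and floor 4 to 5 mm thick. Origin: centre of its underside.
- screwdriver: loose screwdriver lying on the table, a bystander. Origin at its middle, lying along its x.
- wheel: loose black rubber robot wheel lying flat, 60 mm diameter, 24 mm high, a bystander. Origin: centre of its underside.
- beam: loose copper-coloured perforated beam 110 x 16 x 8 mm lying flat along its x, a bystander. Origin: centre of its underside.
Not all that is in view belongs to the job. Of the things that look like the cover, the smaller one is meant. Several things have the shape of the stand; the one meant has the colours described above.

How it is judged:
By the outcome, as a careful person would: the job done as asked, in the order asked, and still so for the second after the job is handed in, with the robot touching nothing.
It also fails if it takes over 70 s, if anything falls off the work surface, if the arm or the gripper's body presses on something with over 40 N, if the wrist force passes 120 N, or if a joint passes its speed limit or range.

## Working session

There is one attempt and no reset: what is moved stays moved. The work goes in short steps, each a Python script; the robot and the scene stay as the last script left them, time stands still between calls to the robot, and variables do not carry over. Pictures are saved under pics/ and viewed, at most 10 in all, crops included, and the job is handed in when it is done.

```bash
ls; mkdir -p pics; python3 - <<'E'
from station import robot
import cv2,numpy as np
for n in("scene","top"):
    f=robot.grab_frame(n); np.save(f'pics/{n}0.npy',f); cv2.imwrite(f'pics/{n}0.png',f[:,:,::-1])
    c=robot.get_calibration(n); print({k:np.round(v,3).tolist() for k,v in c.items()})
print(robot.tip_reach,robot.read_ee_rot(),robot.read_t(),robot.read_opening())
E
```

```text
pics
{'fx': 397.99, 'fy': 397.99, 'cx': 314.459, 'cy': 200.222, 'R': [[-0.367, 0.93, 0.014], [0.671, 0.274, -0.689], [-0.645, -0.243, -0.725]], 't': [0.152, -0.324, 1.183]}
{'fx': 430.184, 'fy': 430.184, 'cx': 317.115, 'cy': 191.67, 'R': [[0.003, -1.0, 0.006], [-0.988, -0.004, -0.156], [0.156, -0.005, -0.988]], 't': [0.062, 0.562, 0.786]}
0.008 [ 9.82682271e-01  1.85295985e-01 -1.33388043e-04 -9.66725144e-04] 0.1 0.08845537535834419
```

View pics/scene0.png

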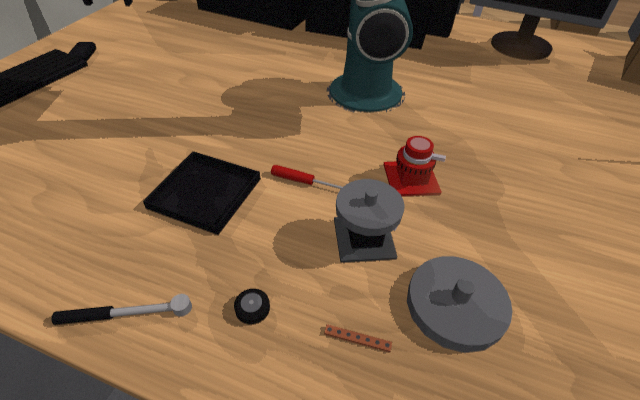

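View pics/top0.png

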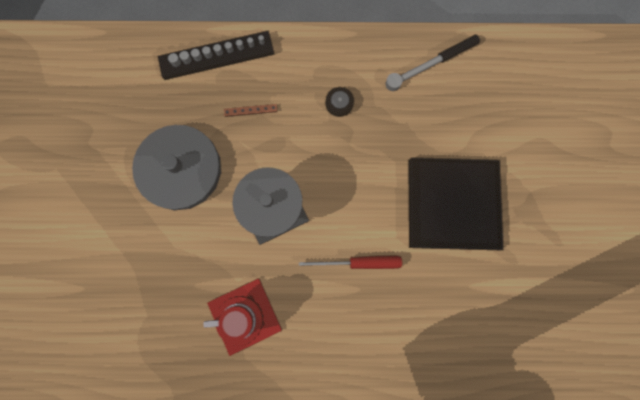

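Top view: the cover on the black stand is at (268,202), and a larger cover-like disc lies on the table at (176,167). The black plate's corners show at (308,222) and (262,243). The red stand look-alike is at (240,315), the tray at (455,203), the screwdriver at (375,263), the wheel at (340,100) and the beam at (252,110). In the scene view the smaller cover is at (370,205), the larger at (460,300) and the tray at (203,190).
- **Cover:** the one meant is the smaller disc at (268,202), because it sits on the black stand.
- **Stand:** the one meant is the black one, not the red.

I'll measure both and confirm with a crop.

```bash
cat > h.py <<'E'
import cv2,numpy as np
from station import robot
from scipy.spatial.transform import Rotation as Ro
def onplane(n,uv,z):
    c=robot.get_calibration(n);R=np.array(c['R']);t=np.array(c['t'])
    uv=np.atleast_2d(uv).astype(float)
    d=np.c_[(uv[:,0]-c['cx'])/c['fx'],(uv[:,1]-c['cy'])/c['fy'],np.ones(len(uv))]@R
    o=-R.T@t
    return o+d*((z-o[2])/d[:,2])[:,None]
def proj(n,X):
    c=robot.get_calibration(n);p=np.atleast_2d(X)@np.array(c['R']).T+np.array(c['t'])
    return np.c_[c['fx']*p[:,0]/p[:,2]+c['cx'],c['fy']*p[:,1]/p[:,2]+c['cy']]
def blob(m,near):
    m=cv2.morphologyEx(m.astype(np.uint8),cv2.MORPH_OPEN,np.ones((3,3)))
    cs,_=cv2.findContours(m,cv2.RETR_EXTERNAL,cv2.CHAIN_APPROX_NONE)
    cs=[c for c in cs if cv2.contourArea(c)>50 and cv2.pointPolygonTest(c,near,True)>-8]
    return max(cs,key=cv2.contourArea)
def circle(P):
    A=np.c_[2*P[:,:2],np.ones(len(P))];s=np.linalg.lstsq(A,(P[:,:2]**2).sum(1),rcond=None)[0]
    return s[:2],np.sqrt(s[2]+s[:2]@s[:2])
def down(yaw):  # tool x axis at world angle yaw, z down
    return (Ro.from_euler('z',yaw)*Ro.from_euler('x',np.pi)).as_quat()
E
python3 - <<'E'
from h import *
T=np.load('pics/top0.npy');S=np.load('pics/scene0.npy')
for n,f,pts in(("top",T,[(268,215),(268,199),(176,190),(455,203),(300,226)]),("scene",S,[(370,215),(371,197),(205,190),(390,250)])):
    hsv=cv2.cvtColor(f,cv2.COLOR_RGB2HSV)
    for p in pts: print(n,p,hsv[p[1],p[0]])
hsv=cv2.cvtColor(T,cv2.COLOR_RGB2HSV)
grey=(hsv[...,1]<60)&(hsv[...,2]>70)
for p in((268,215),(176,190)):
    c=blob(grey,p)[:,0]; P=onplane("top",c,0.108); print('cover',circle(P),cv2.boundingRect(c))
blk=hsv[...,2]<45
c=blob(blk,(455,203)); r=cv2.minAreaRect(c); print('tray',r); B=cv2.boxPoints(r);P=onplane("top",B,0.024);print(P,P.mean(0))
hs=cv2.cvtColor(S,cv2.COLOR_RGB2HSV)
c=blob(hs[...,2]<45,(205,190)); print('tray scene',onplane("scene",cv2.boxPoints(cv2.minAreaRect(c)),0.024).mean(0))
c=blob((hs[...,1]<60)&(hs[...,2]>70),(370,215))[:,0];print('cover scene',circle(onplane("scene",c,0.108)),cv2.boundingRect(c))
a=cv2.resize(T[140:260,120:320],None,fx=3.5,fy=3.5,interpolation=cv2.INTER_CUBIC)
cv2.imwrite('pics/crop1.png',a[:,:,::-1])
E
```

```text
top (268, 215) [ 0  5 99]
top (268, 199) [150   3  97]
top (176, 190) [ 0  0 95]
top (455, 203) [12 35 36]
top (300, 226) [ 17  94 154]
scene (370, 215) [144  13 100]
scene (371, 197) [ 0  9 57]
scene (205, 190) [ 0 57 18]
scene (390, 250) [ 0  8 64]
cover (array([0.53136051, 0.15176297]), np.float64(0.06269955759026086)) (233, 168, 74, 76)
cover (array([0.59777477, 0.31917245]), np.float64(0.07627826197059971)) (133, 125, 85, 85)
tray ((455.5, 204.0), (88.0, 91.0), 90.0)
[[ 0.63026954 -0.12135338  0.024     ]
 [ 0.63107528 -0.30396274  0.024     ]
 [ 0.45609627 -0.29279365  0.024     ]
 [ 0.45551943 -0.11599456  0.024     ]] [ 0.54324013 -0.20852608  0.024     ]
tray scene [ 0.54983316 -0.21212687  0.024     ]
cover scene (array([0.53657226, 0.15466165]), np.float64(0.06059375897666253)) (336, 179, 68, 50)
```

View pics/crop1.png

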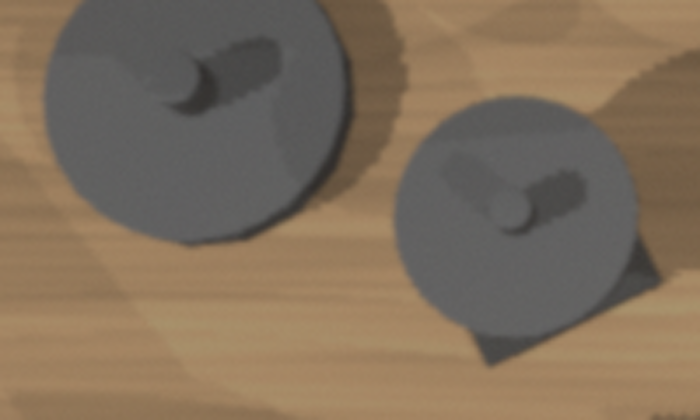

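The crop shows the small cover at crop (515,215) sitting over the black plate, with the larger plain disc beside it on the table. The target is confirmed. Next I refine its centre and lift it off.

```bash
python3 - <<'E'
from h import *
T=np.load('pics/top0.npy');g=cv2.cvtColor(T,cv2.COLOR_RGB2HSV)
c=blob((g[...,1]<60)&(g[...,2]>70),(268,215))[:,0];P=onplane("top",c,0.108)
for _ in range(4):
    o,r=circle(P); P=P[abs(np.hypot(*(P[:,:2]-o).T)-r)<0.0015*1.2] if len(P)>60 else P
print(o,r,len(P)); print('knob',onplane("top",(266.3,200),0.134), onplane("scene",(371.5,193),0.134))
xy=(o+np.array([0.5366,0.1547]))/2 
print('use',xy)
yaws=np.arange(-np.pi,np.pi,.2)
best=min(((abs(q[5]),y) for y in yaws for q in [robot.solve_ik([*xy,.2],down(y))] if q is not None)); yaw=best[1];print(best)
robot.move_ptp([*xy,.22],down(yaw)); robot.move_straight([*xy,.122],speed=.1)
print(robot.read_wrist_force()); robot.gripper_to(0.012)
print(robot.read_opening(),robot.read_gripper_force(),robot.read_wrist_force(),robot.read_position(),robot.read_t())
robot.move_straight([*xy,.16],speed=.05); print(robot.read_opening(),robot.read_wrist_force(),robot.read_wrist_torque())
robot.move_straight([*xy,.26],speed=.15)
f=robot.grab_frame("scene");cv2.imwrite('pics/scene1.png',f[:,:,::-1]); np.save('yaw.npy',[*xy,yaw])
E
```

```text
[0.53253878 0.15236114] 0.06219770118504137 99
knob [[0.53315986 0.151833   0.134     ]] [[0.53873284 0.15543833 0.134     ]]
use [0.53456939 0.15353057]
(np.float64(0.052719102759282155), np.float64(1.8584073464102113))
[0.74394103 0.46977738 0.05220085]
0.021673788002628855 29.99996205791831 [ 0.54850177  0.4871179  -0.30934725] [0.53460258 0.15353162 0.12196389] 5.1917
0.021157546658793297 [-0.06320207  0.52818194 -1.21250067] [-0.03226926 -0.10163259 -0.02275393]
```

View pics/scene1.png

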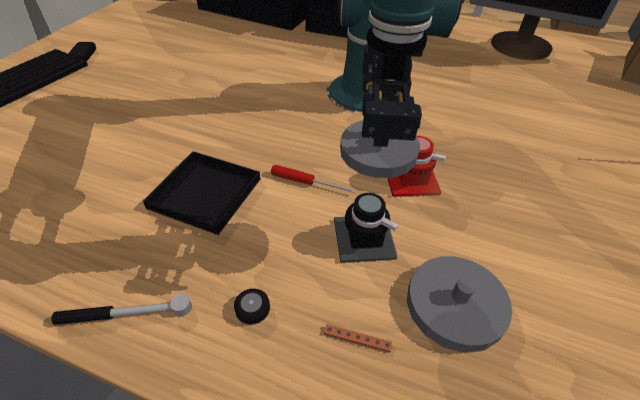

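The cover is off and hanging level in the gripper. The black lens is exposed at (367,215), with its lever pointing to about (392,226). Next I place the cover in the tray.

```bash
python3 - <<'E'
from h import *
xy=[0.5465,-0.2103]
yaw=np.load('yaw.npy')[2]
best=min(((abs(q[5]),y) for y in yaw+np.arange(-2,2,.2) for q in [robot.solve_ik([*xy,.2],down(y))] if q is not None)); yaw=best[1]
robot.move_ptp([*xy,.20],down(yaw)); robot.move_straight([*xy,.055],speed=.12)
f0=robot.read_wrist_force()[2]; z=.044
robot.move_straight([*xy,z],speed=.04)
while z>.0365 and robot.read_wrist_force()[2]-f0<2.5:
    z-=.001; robot.move_straight([*xy,z],speed=.03)
print(z,robot.read_wrist_force()-[0,0,f0],robot.read_position(),robot.read_opening())
robot.gripper_to(0.06); robot.move_straight([*xy,.16],speed=.12)
robot.move_ptp([.45,-.2,.28],down(yaw))
for n in("scene","top"):
    f=robot.grab_frame(n); np.save(f'pics/{n}2.npy',f)
    if n=="scene": cv2.imwrite('pics/scene2.png',f[:,:,::-1])
    else: cv2.imwrite('pics/top2.png',cv2.resize(f[130:270,200:520],None,fx=2.5,fy=2.5)[:,:,::-1])
print(robot.read_t())
E
```

```text
0.03799999999999999 [-3.17598402  0.53451495  6.12548721] [ 0.54655581 -0.21032984  0.03894487] 0.021052886735815787
14.2833
```

View pics/scene2.png

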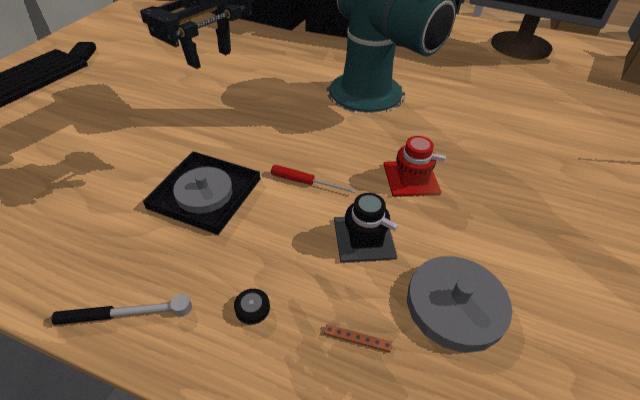

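View pics/top2.png

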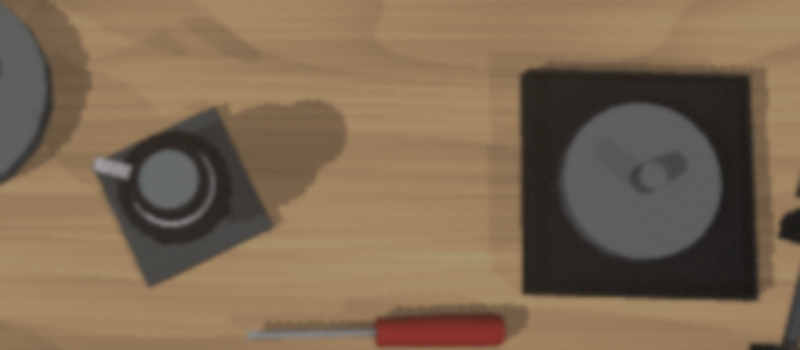

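The cover stands upright in the tray, centred at about crop (640,180). On the black stand, the lens axis is near crop (167,180), the lever tip at (97,163), and the plate corners at (218,107), (272,225), (150,285) and (95,165). Now I measure the axis, stand yaw and lever angle.

```bash
python3 - <<'E'
from h import *
T=np.load('pics/top2.npy');S=np.load('pics/scene2.npy')
C=np.array([(218,107),(272,225),(150,285),(95,165)])/2.5+[200,130]-.3
P=onplane("top",C,.01);print('plate top',P.round(4)[:,:2].tolist(),P.mean(0))
d=np.roll(P,-1,0)-P; print('edge yaw',np.degrees(np.arctan2(d[:,1],d[:,0])).round(1),np.hypot(d[:,0],d[:,1]))
C=np.array([(395,258),(342,261),(334,217),(388,212)]);
for n,f,lens in(("top",T,(267,201)),("scene",S,(370,203))):
    h=cv2.cvtColor(f,cv2.COLOR_RGB2HSV); print(h[lens[1],lens[0]])
    m=(h[...,1]<70)&(h[...,2]>130)
    p=proj(n,[[.5346,.1535,.078]])[0]; yy,xx=np.nonzero(m)
    k=np.hypot(xx-p[0],yy-p[1])<60; Q=onplane(n,np.c_[xx,yy][k],.083)[:,:2]
    r=Q-[.5346,.1535]; R=np.hypot(*r.T); a=np.degrees(np.arctan2(r[:,1],r[:,0])); s=(R>.036)&(R<.064)
    print(n,s.sum(),'lever ang',np.median(a[s]),'maxR',R[s].max(),'pts',Q[s].mean(0))
    u=cv2.fitLine(Q[s].astype(np.float32),cv2.DIST_L2,0,.01,.01).ravel();print('line',np.degrees(np.arctan2(u[1],u[0])),u)
    # lens glass centre
    l=blob((h[...,1]<70)&(h[...,2]>h[lens[1],lens[0],2]-25)&(h[...,2]<h[lens[1],lens[0],2]+25),lens)
    print('glass',cv2.fitEllipse(l),[onplane(n,cv2.fitEllipse(l)[0],z)[0].round(4) for z in(.098,.104)])
E
```

```text
plate top [[0.6066, 0.1255], [0.5111, 0.0813], [0.4633, 0.1771], [0.5587, 0.2234]] [0.53492854 0.15183854 0.01      ]
edge yaw [-155.1  116.5   25.9  -64. ] [0.10526874 0.1070504  0.10606721 0.1089466 ]
[ 90   5 105]
top 66 lever ang 75.20629643132179 maxR 0.06037909370523588 pts [0.5472343  0.20080863]
line 72.04409 [0.30828503 0.951294   0.5472343  0.20080863]
glass ((267.06280517578125, 201.19532775878906), (22.244497299194336, 22.633026123046875), 56.12868881225586) [array([0.536 , 0.1545, 0.098 ]), array([0.5352, 0.1539, 0.104 ])]
[ 87  26 108]
scene 64 lever ang 72.49372400497013 maxR 0.06375511543723679 pts [0.54015571 0.18686837]
line 59.04647 [0.51434267 0.8575848  0.5401557  0.18686837]
glass ((369.5499267578125, 203.42044067382812), (15.28704833984375, 21.774097442626953), 98.76034545898438) [array([0.5302, 0.1537, 0.098 ]), array([0.5359, 0.1546, 0.104 ])]
```

```bash
cat > lev.py <<'E'
from h import *
AX=np.array([.5353,.1535]); OP=.034; RC=.052; BIAS=.06; Z=.083
def pose(th,flip,z=Z):  # th = lever angle at contact of the CCW finger's pad
    u=np.array([np.cos(th),np.sin(th)]);t=np.array([-u[1],u[0]])
    p=AX+RC*u-(OP/2-.005)*t
    return [*p,z],down(th-BIAS+flip)
def theta(): # actual lever angle from TCP position
    p=robot.read_position()[:2]-AX
    return np.arctan2(p[1],p[0])+np.arctan2(OP/2-.005,RC)
def ft(th,f0): return float((robot.read_wrist_force()-f0)@[-np.sin(th),np.cos(th),0])
E
python3 - <<'E'
from lev import *
r=np.radians
for flip in(0,np.pi):
    print(flip,[ (None if q is None else q[[0,5]].round(2).tolist()) for d in(87,60,35,15) for q in[robot.solve_ik(*pose(r(d),flip))]])
qs=[robot.solve_ik(*pose(r(d),f)) for f in(0,np.pi) for d in(87,15)]
E
```

```text
0 [[0.31, 0.43], [0.28, 0.87], [0.25, 1.27], [0.22, 1.59]]
3.141592653589793 [None, [0.28, -2.27], [0.25, -1.87], [0.22, -1.56]]
```

```bash
python3 - <<'E'
from lev import *
r=np.radians; th=r(86.5)
robot.gripper_to(OP); print(robot.read_opening())
robot.move_ptp(*pose(th,0,.18)); robot.move_straight(pose(th,0)[0],speed=.1)
robot.pause(.1); f0=robot.read_wrist_force(); np.save('f0.npy',f0); print(f0,robot.read_t())
out=[]
for d in np.arange(83.5,37,-3):
    robot.move_straight(*pose(r(d),0),speed=.05); F=ft(r(d),f0); out.append((d,round(np.degrees(theta()),2),round(F,2)))
    if F>6: break
print(out,robot.read_wrist_force()-f0,robot.read_opening(),robot.read_position(),robot.read_t())
for n in("scene","top"):
    f=robot.grab_frame(n); np.save(f'pics/{n}3.npy',f)
p=proj("scene",[[*AX,.08]])[0].astype(int)
cv2.imwrite('pics/c3.png',cv2.resize(np.load('pics/scene3.npy')[p[1]-50:p[1]+50,p[0]-60:p[0]+60],None,fx=5,fy=5)[:,:,::-1])
E
```

```text
0.03383045897406567
[-0.41842916 -0.19019178 -0.16437011] 17.6417
[(np.float64(83.5), np.float64(83.05), -0.39), (np.float64(80.5), np.float64(80.43), -0.46), (np.float64(77.5), np.float64(77.55), 0.24), (np.float64(74.5), np.float64(75.01), 0.68), (np.float64(71.5), np.float64(71.98), 0.68), (np.float64(68.5), np.float64(68.74), 2.15), (np.float64(65.5), np.float64(65.59), 1.6), (np.float64(62.5), np.float64(62.52), 1.86), (np.float64(59.5), np.float64(59.5), 1.82), (np.float64(56.5), np.float64(56.47), 1.51), (np.float64(53.5), np.float64(53.56), 1.29), (np.float64(50.5), np.float64(50.51), 2.17), (np.float64(47.5), np.float64(47.49), 1.81), (np.float64(44.5), np.float64(44.52), 1.28), (np.float64(41.5), np.float64(41.51), 1.56), (np.float64(38.5), np.float64(38.5), 1.29)] [-1.00167302  0.85012616 -0.01417815] 0.03420515737978977 [0.58362459 0.17655392 0.08309444] 21.6417
```

View pics/c3.png

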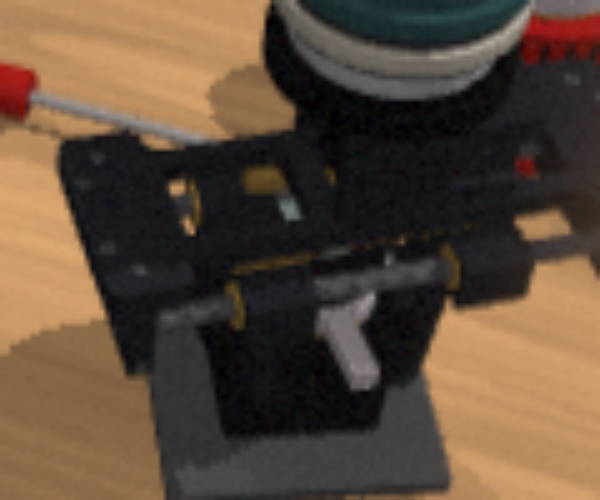

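The crop shows the lever tip at (365,375), held by the finger on its right. It is turning freely at about 1.7 N. Now a fine feel for the stop, with averaged forces.

```bash
cat >> lev.py <<'E'
def sense(f0,n=5):
    F=[];A=[]
    for _ in range(n): robot.pause(.02);A.append(theta());F.append(ft(A[-1],f0))
    return np.mean(A),np.mean(F)
E
python3 - <<'E'
from lev import *
f0=np.load('f0.npy'); th=np.radians(38.5); out=[]; n=0
while th>np.radians(15):
    th-=.008; robot.move_straight(*pose(th,0),speed=.02); a,F=sense(f0); out.append((round(th,4),round(a,4),round(F,2)))
    n=n+1 if F>5 else 0
    if n>=2 or F>9: break
print(*out,sep='\n'); print(robot.read_wrist_force()-f0,robot.read_wrist_torque(),robot.read_opening(),robot.read_t())
E
```

```text
(np.float64(0.664), np.float64(0.6663), np.float64(2.39))
(np.float64(0.656), np.float64(0.6563), np.float64(2.57))
(np.float64(0.648), np.float64(0.6472), np.float64(2.33))
(np.float64(0.64), np.float64(0.6391), np.float64(2.16))
(np.float64(0.632), np.float64(0.6315), np.float64(1.99))
(np.float64(0.624), np.float64(0.6235), np.float64(2.4))
(np.float64(0.616), np.float64(0.6155), np.float64(2.0))
(np.float64(0.608), np.float64(0.6073), np.float64(2.67))
(np.float64(0.6), np.float64(0.5995), np.float64(2.41))
(np.float64(0.592), np.float64(0.5915), np.float64(2.36))
(np.float64(0.584), np.float64(0.5835), np.float64(1.82))
(np.float64(0.576), np.float64(0.5754), np.float64(2.57))
(np.float64(0.568), np.float64(0.5673), np.float64(2.03))
(np.float64(0.56), np.float64(0.5595), np.float64(2.34))
(np.float64(0.552), np.float64(0.5514), np.float64(2.44))
(np.float64(0.544), np.float64(0.5433), np.float64(1.92))
(np.float64(0.536), np.float64(0.5354), np.float64(2.47))
(np.float64(0.528), np.float64(0.5275), np.float64(2.18))
(np.float64(0.52), np.float64(0.5196), np.float64(2.72))
(np.float64(0.512), np.float64(0.5114), np.float64(2.12))
(np.float64(0.504), np.float64(0.5034), np.float64(2.44))
(np.float64(0.496), np.float64(0.4955), np.float64(2.51))
(np.float64(0.488), np.float64(0.4874), np.float64(2.59))
(np.float64(0.48), np.float64(0.481), np.float64(2.89))
(np.float64(0.472), np.float64(0.4753), np.float64(3.77))
(np.float64(0.464), np.float64(0.4684), np.float64(4.42))
(np.float64(0.456), np.float64(0.4637), np.float64(5.19))
(np.float64(0.448), np.float64(0.4593), np.float64(5.95))
[-4.41820206  4.92881582  1.91850975] [0.7317106  0.6531248  0.10077394] 0.03410656762686277 31.075
```

```bash
python3 - <<'E'
from lev import *
f0=np.load('f0.npy'); th=.448; out=[]; F=6
while th>.25 and F<11.2:
    th-=.008 if F<10 else .005; robot.move_straight(*pose(th,0),speed=.02); a,F=sense(f0,3); out.append((round(th,4),round(a,4),round(F,2)))
t=robot.read_t()
for _ in range(3):
    a,F=sense(f0,8); out.append(('hold',round(a,4),round(F,2)))
    if F<10.8: th-=.004; robot.move_straight(*pose(th,0),speed=.02)
    elif F>12.6: th+=.004; robot.move_straight(*pose(th,0),speed=.02)
    if _==0: f=robot.grab_frame("top"); np.save('pics/top4.npy',f)
print(*out,sep='\n'); print(robot.read_wrist_force()-f0,robot.read_opening(),robot.read_t()-t)
robot.move_straight(*pose(.71,0),speed=.05); robot.pause(.1)
print('free',robot.read_wrist_force()-f0); robot.move_straight(pose(.71,0,.2)[0],speed=.12)
robot.movej([-1.235,0.264,1.604,0,1.274,-0.037]); print(robot.read_t())
for n in("scene","top"):
    f=robot.grab_frame(n); np.save(f'pics/{n}5.npy',f); cv2.imwrite(f'pics/{n}5.png',f[:,:,::-1])
T=np.load('pics/top5.npy')
h=cv2.cvtColor(T,cv2.COLOR_RGB2HSV); yy,xx=np.nonzero((h[...,1]<70)&(h[...,2]>130)); Q=onplane("top",np.c_[xx,yy],.083)[:,:2]-AX
R=np.hypot(*Q.T); s=(R>.036)&(R<.064); print('lever',np.median(np.arctan2(Q[s,1],Q[s,0])),s.sum())
E
```

```text
(0.44, np.float64(0.4545), np.float64(6.77))
(0.432, np.float64(0.4502), np.float64(6.97))
(0.424, np.float64(0.4453), np.float64(7.68))
(0.416, np.float64(0.4409), np.float64(8.2))
(0.408, np.float64(0.4363), np.float64(9.04))
(0.4, np.float64(0.4316), np.float64(9.25))
(0.392, np.float64(0.4269), np.float64(9.91))
(0.384, np.float64(0.4221), np.float64(10.28))
(0.379, np.float64(0.4195), np.float64(11.57))
('hold', np.float64(0.4196), np.float64(10.98))
('hold', np.float64(0.4197), np.float64(11.25))
('hold', np.float64(0.4195), np.float64(11.18))
[-5.76713522  9.51262506  2.48619517] 0.034182452382688036 0.45000000000000284
free [ 0.36653056 -0.05176676  0.69355527]
39.0167
lever 0.4652174211868893 76
```

View pics/top5.png

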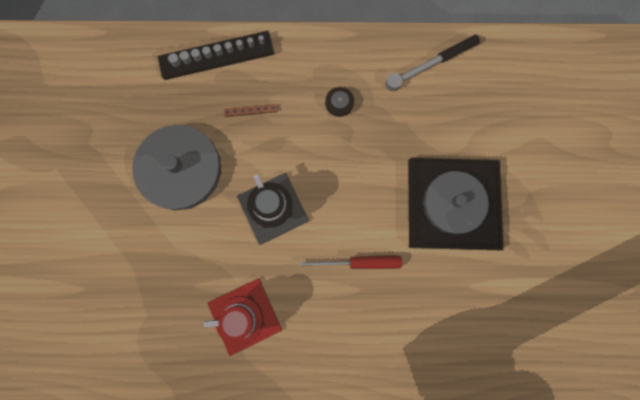

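The top view shows the lever of the black stand at (258,180), resting at its stop (0.465 rad in the image, 0.48 felt). The cover is upright in the tray at (457,202), and the screwdriver, wheel and beam are where they were. The arm is clear, so I hand in.

```bash
python3 -c "
from station import robot
print(robot.job_done())"
```

```text
the job is handed in; nothing more can be done
None
```

I handed the job in at about 39 s: the cover is upright in the tray, and the lock ring was pushed to its stop, held for about half a second at an estimated 13.7 N (at 48 mm), and let go, with the screwdriver, wheel and beam left in place.

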